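Collect the wide-mouth jars in the bottle carrier

TASK

The jars of solids are going back to the store: collect the four wide-mouth jars (white, with a blue cap as wide as the jar) in the carrier, each standing upright on the floor of the well made for its size: the smallest jar in the smallest well and so on up to the largest. Set them in rather than dropping them, and leave the two narrow-neck liquid bottles standing where they are.

Things in the scene. Friction and masses are not known exactly. Their poses are not given: they have to be found in the camera images.
- jar_s: The smallest of four wide-mouth jars: upright straight-sided white plastic jar with a ribbed blue screw cap as wide as the jar itself, hiding it from above. Cap 36 mm across and 16 mm high, body 34 mm across, 64 mm high overall, loose, standing on the bench. Origin: centre of its underside; z up along its axis; yaw means nothing (round).
- jar_m: The second smallest of four wide-mouth jars: upright straight-sided white plastic jar with a ribbed blue screw cap as wide as the jar itself, hiding it from above. Cap 44 mm across and 17 mm high, body 42 mm across, 78 mm high overall, loose, standing on the bench. Origin: centre of its underside; z up along its axis; yaw means nothing (round).
- jar_l: The second largest of four wide-mouth jars: upright straight-sided white plastic jar with a ribbed blue screw cap as wide as the jar itself, hiding it from above. Cap 53 mm across and 18 mm high, body 51 mm across, 92 mm high overall, loose, standing on the bench. Origin: centre of its underside; z up along its axis; yaw means nothing (round).
- jar_xl: The largest of four wide-mouth jars: upright straight-sided white plastic jar with a ribbed blue screw cap as wide as the jar itself, hiding it from above. Cap 62 mm across and 19 mm high, body 60 mm across, 106 mm high overall, loose, standing on the bench. Origin: centre of its underside; z up along its axis; yaw means nothing (round).
- well_s: Dark grey square block with the smallest well, for the smallest jar; one of four in a row (along y) in the white carrier. Block 86 x 86 mm, 26 mm high, fixed. Round well 44 mm wide, 22 mm deep, mouth chamfered 3 mm. Origin: on the well's axis at the block's underside, 4 mm over the bench; well floor at z 4 mm, mouth at 26 mm. z up, x away from the robot. The blocks' order in the row changes from start to start.
- well_m: Dark grey square block with the second smallest well, for the second smallest jar; one of four in a row (along y) in the white carrier. Block 86 x 86 mm, 26 mm high, fixed. Round well 52 mm wide, 22 mm deep, mouth chamfered 3 mm. Origin: on the well's axis at the block's underside, 4 mm over the bench; well floor at z 4 mm, mouth at 26 mm. z up, x away from the robot. Carrier: 360 x 98 mm, rim 24 mm high.
- well_l: Dark grey square block with the second largest well, for the second largest jar; one of four in a row (along y) in the white carrier. Block 86 x 86 mm, 26 mm high, fixed. Round well 61 mm wide, 22 mm deep, mouth chamfered 3 mm. Origin: on the well's axis at the block's underside, 4 mm over the bench; well floor at z 4 mm, mouth at 26 mm. z up, x away from the robot. Carrier's steel loop handle at each end: 54 mm high, 45 mm or more from the end block's centre.
- well_xl: Dark grey square block with the largest well, for the largest jar; one of four in a row (along y) in the white carrier. Block 86 x 86 mm, 26 mm high, fixed. Round well 70 mm wide, 22 mm deep, mouth chamfered 3 mm. Origin: on the well's axis at the block's underside, 4 mm over the bench; well floor at z 4 mm, mouth at 26 mm. z up, x away from the robot. Blocks: 87 mm between centres.
- bottle_a: Look-alike, does not belong in the carrier: narrow-neck bottle of the same white plastic, 42 mm across, sloping shoulder from 50 mm up, small ribbed blue cap only 21 mm across, 86 mm high; from above a white ring shows around the small cap. Loose. Origin: centre of its underside, z up.
- bottle_b: Look-alike, does not belong in the carrier: narrow-neck bottle of the same white plastic, 53 mm across, sloping shoulder from 60 mm up, small ribbed blue cap only 24 mm across, 102 mm high; from above a white ring shows around the small cap. Loose. Origin: centre of its underside, z up.
Not all that is in view belongs to the job. What is shaped like the jar_xl but pink, turquoise or yellow is not meant.

How it is judged (in metres and radians):
At the end, for the whole second after the job is handed in: Each of the four wide-mouth jars stands released and at rest in the well of its own size: its foot within 10 mm of the well's axis and within 5 mm of the well's floor in height, tilted by less than 0.12 rad. Both narrow-neck bottles still stand upright within 25 mm of where they were (horizontal distance between jar_s and well_s below 0.01 m and z of jar_s in the frame of well_s between 0 and 0.009 m and angle between each of jar_s, jar_m, jar_l, jar_xl's own z axis and vertical below 0.12 rad and linear speed of each of jar_s, jar_m, jar_l, jar_xl, bottle_a, bottle_b below 0.02 m/s and horizontal distance between jar_m and well_m below 0.01 m and z of jar_m in the frame of well_m between 0 and 0.009 m and horizontal distance between jar_l and well_l below 0.01 m and z of jar_l in the frame of well_l between 0 and 0.009 m and horizontal distance between jar_xl and well_xl below 0.01 m and z of jar_xl in the frame of well_xl between 0 and 0.009 m and distance of each of bottle_a, bottle_b from where it was at the start of the episode below 0.025 m and angle between each of bottle_a, bottle_b's own z axis and vertical below 0.1 rad); the robot touches nothing.
It fails at once if a jar is dropped into its well instead of being set in (faster than 0.7 m/s in the well) ((horizontal distance between jar_s and well_s below 0.02 m and z of jar_s in the frame of well_s below 0.03 m and linear speed of jar_s above 0.7 m/s) or (horizontal distance between jar_m and well_m below 0.02 m and z of jar_m in the frame of well_m below 0.03 m and linear speed of jar_m above 0.7 m/s) or (horizontal distance between jar_l and well_l below 0.02 m and z of jar_l in the frame of well_l below 0.03 m and linear speed of jar_l above 0.7 m/s) or (horizontal distance between jar_xl and well_xl below 0.02 m and z of jar_xl in the frame of well_xl below 0.03 m and linear speed of jar_xl above 0.7 m/s)).
It fails at once if the smaller narrow-neck bottle is moved by more than 25 mm or tipped by more than 0.4 rad (distance of bottle_a from where it was at the start of the episode above 0.025 m or angle between bottle_a's own z axis and vertical above 0.4 rad).
It fails at once if the larger narrow-neck bottle is moved by more than 25 mm or tipped by more than 0.4 rad (distance of bottle_b from where it was at the start of the episode above 0.025 m or angle between bottle_b's own z axis and vertical above 0.4 rad).
It also fails if it takes over 88 s, if anything falls off the work surface, if the arm or the gripper's body presses on something with over 40 N, if the wrist force passes 120 N, or if a joint passes its speed limit or range.

ROBOT

A 6-joint arm with a two-finger parallel gripper is mounted at the origin on the work surface. World frame = base frame: x ahead of the robot, y to its left, z up, the work surface at z = 0. Lengths are in m, angles in degrees, forces in N, time in s.
With the tool pointing down it reaches from about 0.25 to 0.725 m from the base axis. Payload 9.7 kg.
Tool frame: the origin (TCP) lies midway between the tips of the shut fingers; the grasp point (between the pads) lies 19 mm behind it; x points along the fingers, y is the direction in which the jaws open and shut, and the axes are right-handed (so a half turn about x gives the same grasp; the last joint's range is limited). The gripper opens to 85 mm and grips with 20 to 120 N. Pads are 22 mm wide; open, the fingers measure 114 mm over their backs; the gripper's body (76 mm by 85 mm) begins 54 mm behind the grasp point. The pads swing forward as they close: fully open they stand 13 mm farther back than shut.
Start: joints at [-64.229, 4.979, 10.078, 95.1, 0, 90], TCP at [0.239, -0.495, 0.231] pointing down, gripper open.
Joint ranges: [-179.16, 179.16], [-48.56, 103.87], [-65.8, 70.77], [-126.05, 130.52], [-82.76, 87.17], [-180, 180]. Speed limits (degrees/s): [127.2, 127.2, 147.25, 180, 180, 180].

INTERFACE

Orientations are given as [roll, pitch, yaw] about the fixed x, y, z axes, in that order (R = Rz(yaw) Ry(pitch) Rx(roll)).
In Python, from workcell import bot, cams gives the robot as it stands.
- The arm moves only by the tool apply_moves, never from a script. Its argument "commands" is a list of rows, each a list of 5 numbers: the shift along the tool's x, y, z in m, then the turn about the tool's x in rad, then the opening, from -1 (shut) to 1 (fully open). In form: [[tx, ty, tz, roll, hand], ...]. A call has 1 to 12 rows; each row is the pose to reach, as a shift and turn from the pose measured when the call began, along the tool's axes at that moment; what a row does not reach only later rows make up. A row lasts 1/10 s, in which the tool goes at most 50 mm and 8.59 degrees, less where a joint would pass 70% of its speed; a pose out of reach is approached as far as the arm can. A call with a gripper value outside its range is refused whole. The fingers move at their own pace and stop on an object; "newtons" is the grip in N (left out, the last holds). Time passes only in rows, so rows that repeat a pose let the fingers close. It gives the time, the measured TCP pose, the force and the opening at its end, in the units of the state.
- bot.get_obs(): the state, without advancing time (a new reading comes with each control period).
- cams.camera(name): name is "scene" or "top" or "wrist"; returns a dict with "frame" (420x560x3 uint8, blue, green, red), "depth" (420x560 float32, m along the optical axis (not along the pixel's ray), 0 where there is no reading), "camera_matrix" (3x3 intrinsics, pixels), "R" (3x3) and "t" (3): a world point X has camera coordinates R X + t; the wrist camera has in their place "mount" (4x4, takes a point from camera to tool coordinates, whose origin is the TCP and whose axes are the tool frame's). Camera axes: x right, y down, z forward; pixel columns grow to the right and rows downward; lengths in m; the calibration is good to about 2 mm. A picture is of the moment at which its call begins: read the wrist's pose just before it.
- bot.job_done(): hands the job in, once; it reports no verdict.
Trained networks look in the newest picture that a camera, given by its name, has taken for a name from the list of things; names that differ only in an ending like _2 or _b are one class to them, and where a whole thing is asked for, a point or a joint stands for the part that bears it (a point fixed in the world has none). Each returns a list of dicts, best first, with "confidence" (0 to 1); they miss things now and then, are a little off and sometimes report something else, mostly with a low value. They report only what shows in the picture. A call takes as long as a camera call. They do not tell look-alikes from the thing itself.
- cams.spot_in(name, camera): "rect" ([left, top, right, bottom] in pixels, round what is visible of it).
The state is a dict: "time": time; "q": joint angles; "qd": joint speeds; "joint_efforts": joint torques, N m; "ee_pos": TCP position; "tcp_rot": TCP orientation; "wrist_force": force on the tool from outside, world axes, zero at the start; "torque": the same for the moment, N m; "opening": finger opening in m.
Only numpy, scipy, OpenCV 4.12 (cv2) and the standard library are available. Lean on these libraries where they do the work, as an engineer would, in place of code of your own. Each camera call takes 0.05 s, during which the arm holds its last target. There are 200 camera calls.

## Working session

There is one attempt and no reset: what is moved stays moved. The work goes in short steps, Python scripts to look and compute and a tool call to move; the robot and the scene stay as the last step left them, time stands still between calls to the robot, and variables do not carry over. Pictures are saved under pics/ and viewed, about 12 in all and at most 16, crops included, and the job is handed in when it is done.

Besides the shell and the picture viewer there is one more tool, called after "Request:" as name(argument=value, ...), one argument or row to a line, values as JSON. apply_moves: Moves the arm, as the interface text tells. Its arguments: {"type":"object","properties":{"commands":{"type":"array"},"newtons":{"type":"number"}},"required":["commands"]}

```bash
ls; mkdir -p pics; python3 - <<'E'
from workcell import bot, cams
import cv2, numpy as np
o=bot.get_obs(); print({k:np.round(v,3).tolist() for k,v in o.items()})
for n in ("top","scene"):
    c=cams.camera(n); cv2.imwrite(f"pics/{n}0.png",c["frame"]); np.savez(f"{n}0.npz",**c)
    print(n,np.round(c["camera_matrix"],1).tolist(),np.round(c["R"],3).tolist(),np.round(c["t"],3).tolist())
    for k in ("jar_s","jar_m","jar_l","jar_xl","well_s","well_m","well_l","well_xl","bottle_a","bottle_b"):
        print(n,k,[(np.round(d["rect"]).astype(int).tolist(),round(d["confidence"],2)) for d in cams.spot_in(k,n)][:4])
E
```

```text
pics
{'time': 0.0, 'q': [-64.227, 5.013, 10.034, 95.099, 0.001, 90.0], 'qd': [-0.019, -0.036, 0.003, 0.003, -0.089, -0.02], 'joint_efforts': [0.003, -52.038, 46.48, 0.016, 0.0, 0.0], 'ee_pos': [0.239, -0.495, 0.231], 'tcp_rot': [-90.818, 89.922, 114.954], 'wrist_force': [0.534, 0.308, 0.366], 'torque': [0.008, -0.01, 0.009], 'opening': 0.085}
top [[380.9, 0.0, 287.3], [0.0, 380.9, 211.3], [0.0, 0.0, 1.0]] [[-0.027, -1.0, 0.009], [-0.997, 0.026, -0.067], [0.067, -0.01, -0.998]] [-0.009, 0.498, 0.84]
top jar_s [([269, 219, 289, 241], 0.83), ([431, 174, 464, 203], 0.71), ([139, 260, 166, 274], 0.58), ([327, 220, 362, 248], 0.35)]
top jar_m [([269, 219, 289, 241], 0.83), ([431, 174, 464, 203], 0.71), ([139, 260, 166, 274], 0.58), ([327, 220, 362, 248], 0.35)]
top jar_l [([269, 219, 289, 241], 0.83), ([431, 174, 464, 203], 0.71), ([139, 260, 166, 274], 0.58), ([327, 220, 362, 248], 0.35)]
top jar_xl [([372, 177, 410, 212], 0.96), ([328, 220, 361, 251], 0.92), ([293, 253, 321, 288], 0.66)]
top well_s [([218, 136, 259, 172], 0.97), ([258, 132, 298, 172], 0.89), ([181, 139, 221, 180], 0.84)]
[... 930 characters left out ...]
9, 189, 276, 219], 0.61)]
scene jar_xl [([199, 254, 234, 293], 0.95), ([213, 208, 242, 249], 0.78), ([175, 197, 199, 239], 0.72), ([218, 177, 244, 214], 0.66)]
scene well_s [([318, 205, 359, 244], 0.93), ([295, 228, 340, 269], 0.93), ([338, 186, 382, 224], 0.87)]
scene well_m [([318, 205, 359, 244], 0.93), ([295, 228, 340, 269], 0.93), ([338, 186, 382, 224], 0.87)]
scene well_l [([318, 205, 359, 244], 0.93), ([295, 228, 340, 269], 0.93), ([338, 186, 382, 224], 0.87)]
scene well_xl []
scene bottle_a [([363, 128, 384, 161], 0.94), ([295, 155, 310, 183], 0.82), ([162, 302, 194, 341], 0.49)]
scene bottle_b [([363, 128, 384, 161], 0.94), ([295, 155, 310, 183], 0.82), ([162, 302, 194, 341], 0.49)]
```

View pics/top0.png

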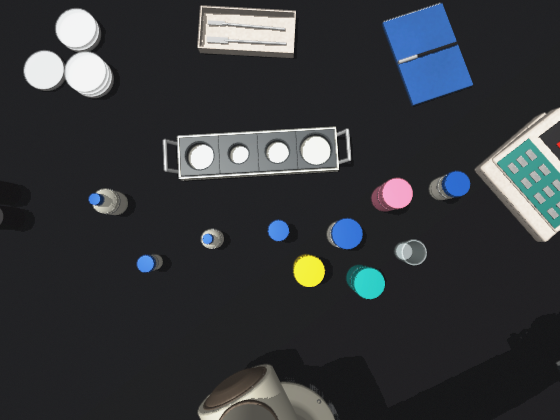

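View pics/scene0.png

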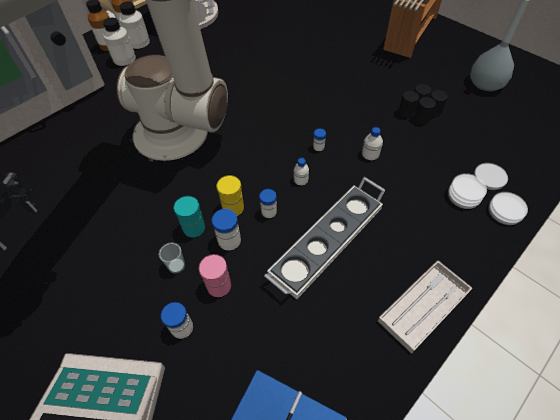

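The top view shows four full-width blue caps at (457,184), (347,234), (278,231) and (146,264). The two bottles are at (110,202) and (212,239). The wells are at (201,156), (240,154), (278,152) and (316,150). Next I measure these.

```bash
cat > h.py <<'E'
import numpy as np, cv2
def cloud(c):
    K=c["camera_matrix"];z=c["depth"];v,u=np.mgrid[:z.shape[0],:z.shape[1]]
    P=np.stack([(u-K[0,2])/K[0,0]*z,(v-K[1,2])/K[1,1]*z,z],-1)
    return (P-c["t"])@c["R"]
def blobs(mask,W,amin=25):
    n,l,s,ce=cv2.connectedComponentsWithStats(mask.astype(np.uint8))
    for i in range(1,n):
        if s[i,4]>=amin: yield ce[i],s[i,4],W[l==i]
E
python3 - <<'E'
from h import *
c=np.load("top0.npz"); W=cloud(c); f=c["frame"]; hsv=cv2.cvtColor(f,cv2.COLOR_BGR2HSV)
ok=(c["depth"]>0)
print("caps")
for ce,a,P in blobs((hsv[...,0]>100)&(hsv[...,0]<125)&(hsv[...,1]>150)&(hsv[...,2]>60)&ok,W):
    top=np.percentile(P[:,2],80); Q=P[P[:,2]>top-.006]; (x,y),r=cv2.minEnclosingCircle(Q[:,:2].astype(np.float32))
    print(np.round(ce),a,"top",round(top,4),"mean",np.round(Q[:,:2].mean(0),4),"circ",round(x,4),round(y,4),"d",round(2*r,4))
print("wells")
m=np.zeros(ok.shape,bool); m[120:185,170:345]=True
for ce,a,P in blobs(m&(hsv[...,2]>140)&(hsv[...,1]<60)&ok,W):
    (x,y),r=cv2.minEnclosingCircle(P[:,:2].astype(np.float32)); print(np.round(ce),a,np.round(np.median(P,0),4),round(x,4),round(y,4),round(2*r,4))
print("dark block")
d=m&(W[...,2]>.02)&(W[...,2]<.04)&(hsv[...,2]<140)
P=W[d]; print(cv2.minAreaRect(P[:,:2].astype(np.float32)), np.median(P[:,2]))
print("objects >3cm")
for ce,a,P in blobs((W[...,2]>.03)&ok,W,80):
    print(np.round(ce),a,np.round(P.min(0),3),np.round(P.max(0),3))
E
```

```text
caps
[419.  32.] 2572 top 0.0125 mean [ 0.9122 -0.3421] circ 0.9111 -0.3425 d 0.1767
[435.  75.] 2799 top 0.0126 mean [ 0.808  -0.3742] circ 0.8098 -0.3728 d 0.1786
[456. 184.] 575 top 0.0924 mean [ 0.5407 -0.3733] circ 0.5415 -0.374 d 0.0548
[ 95. 199.] 137 top 0.1018 mean [0.5276 0.3671] circ 0.5281 0.368 d 0.0249
[278. 230.] 363 top 0.0785 mean [ 0.4545 -0.0013] circ 0.4547 -0.001 d 0.0444
[347. 233.] 774 top 0.1066 mean [ 0.4439 -0.1394] circ 0.444 -0.14 d 0.0631
[208. 238.] 65 top 0.0863 mean [0.4413 0.1438] circ 0.4413 0.1441 d 0.0195
[146. 263.] 251 top 0.0645 mean [0.3923 0.2794] circ 0.3926 0.2796 d 0.037
wells
[229. 154.] 3120 [0.6283 0.12   0.0264] 0.6427 0.0398 0.3873
[315. 150.] 664 [ 0.6375 -0.0904  0.0077] 0.6358 -0.089 0.0709
[277. 152.] 357 [ 0.6351 -0.0025  0.0075] 0.633 -0.0026 0.0529
[264. 162.] 187 [0.6061 0.0294 0.0294] 0.6186 0.0205 0.0628
dark block
((0.6298423409461975, 0.04080960154533386), (0.09489142149686813, 0.3884640038013458), 1.9194974899291992) 0.028899228041360102
objects >3cm
[86. 72.] 1410 [0.773 0.374 0.03 ] [0.864 0.464 0.049]
[532. 173.] 6130 [
[... 233 characters left out ...]
5.] 957 [ 0.492 -0.275  0.03 ] [ 0.555 -0.213  0.109]
[  5. 192.] 238 [0.531 0.583 0.03 ] [0.579 0.604 0.068]
[106. 201.] 643 [0.501 0.341 0.031] [0.554 0.392 0.104]
[  7. 217.] 331 [0.474 0.572 0.03 ] [0.524 0.599 0.073]
[345. 234.] 831 [ 0.413 -0.17   0.031] [ 0.476 -0.109  0.109]
[278. 230.] 344 [ 0.432 -0.024  0.073] [0.476 0.02  0.081]
[211. 239.] 327 [0.421 0.124 0.031] [0.462 0.166 0.088]
[413. 252.] 382 [ 0.377 -0.31   0.03 ] [ 0.427 -0.257  0.075]
[147. 263.] 311 [0.374 0.261 0.031] [0.41  0.297 0.068]
[309. 270.] 795 [ 0.341 -0.091  0.031] [ 0.403 -0.031  0.11 ]
[366. 282.] 936 [ 0.315 -0.211  0.03 ] [ 0.375 -0.149  0.11 ]
[250. 398.] 3913 [ 0.051 -0.058  0.03 ] [0.203 0.147 0.3  ]
```

```bash
cat >> h.py <<'E'
from scipy.spatial.transform import Rotation as Ro
def tool(o): return Ro.from_euler("xyz",o["tcp_rot"],degrees=True).as_matrix(), np.array(o["ee_pos"])
def shift(o,p,yaw=0):
    "tool shift and roll taking the TCP to world p with the jaws along world angle yaw (deg)"
    R,t=tool(o); a=np.arctan2(R[1,1],R[0,1]); r=(a-np.radians(yaw)+np.pi/2)%np.pi-np.pi/2
    return np.round(np.r_[R.T@(np.array(p)-t),r],4).tolist()
E
python3 - <<'E'
from h import *
c=np.load("top0.npz"); W=cloud(c); ok=c["depth"]>0; x,y,z=W[...,0],W[...,1],W[...,2]
print("well floors")
for ce,a,P in blobs(ok&(z<.018)&(z>.003)&(x>.59)&(x<.675)&(y>-.14)&(y<.22),W,60):
    (cx,cy),r=cv2.minEnclosingCircle(P[:,:2].astype(np.float32)); print(np.round(ce),a,np.round((P.min(0)+P.max(0))[:2]/2,4),round(cx,4),round(cy,4),round(2*r,4))
from workcell import bot,cams
o=bot.get_obs(); print(shift(o,[.541,-.374,.22]))
E
```

```text
well floors
[316. 149.] 703 [ 0.6379 -0.0905] 0.6384 -0.0901 0.0695
[277. 152.] 390 [ 0.6358 -0.002 ] 0.6353 -0.002 0.0515
[200. 156.] 526 [0.6303 0.1734] 0.6298 0.1745 0.0606
[239. 154.] 272 [0.6334 0.0854] 0.6323 0.0855 0.0439
[0.0113, 0.022, -0.3246, -1.121]
```

Request:
apply_moves(
  commands=[
    [0.011, 0.022, -0.325, -1.121, 1],
    [0.011, 0.022, -0.325, -1.121, 1],
    [0.011, 0.022, -0.325, -1.121, 1],
    [0.011, 0.022, -0.325, -1.121, 1],
    [0.011, 0.022, -0.325, -1.121, 1],
    [0.011, 0.022, -0.325, -1.121, 1],
    [0.011, 0.022, -0.325, -1.121, 1],
    [0.011, 0.022, -0.325, -1.121, 1],
    [0.011, 0.022, -0.325, -1.121, 1],
    [0.011, 0.022, -0.325, -1.121, 1],
    [0.011, 0.022, -0.325, -1.121, 1],
  ],
  newtons=40,
)

```text
time: 2.2
ee_pos: [0.5408, -0.3743, 0.2206]
tcp_rot: [44.1, 90.0, -46.1]
wrist_force: [-0.7, -1.1, 0.7]
opening: 0.0856
```

```bash
cat >> h.py <<'E'
def wrist(name):
    from workcell import bot,cams
    o=bot.get_obs(); c=cams.camera("wrist"); R,t=tool(o); M=np.array(c["mount"])
    c=dict(c); Rw=R@M[:3,:3]; tw=R@M[:3,3]+t; c["R"]=Rw.T; c["t"]=-Rw.T@tw
    cv2.imwrite(f"pics/{name}.png",c["frame"]); return o,c,cloud(c)
def caps(c,W):
    hsv=cv2.cvtColor(c["frame"],cv2.COLOR_BGR2HSV)
    for ce,a,P in blobs((hsv[...,0]>100)&(hsv[...,0]<125)&(hsv[...,1]>150)&(hsv[...,2]>60)&(c["depth"]>0),W,300):
        top=np.percentile(P[:,2],80); Q=P[P[:,2]>top-.006]; (x,y),r=cv2.minEnclosingCircle(Q[:,:2].astype(np.float32))
        print("cap",np.round(ce),a,"top",round(top,4),"mean",np.round(Q[:,:2].mean(0),4),"circ",round(x,4),round(y,4),"d",round(2*r,4))
E
python3 - <<'E'
from h import *
o,c,W=wrist("w1"); print(np.round(o["ee_pos"],4),np.round(o["tcp_rot"],2),o["time"],o["wrist_force"]); caps(c,W)
print(np.round(c["mount"],3).tolist(), shift(o,[.541,-.374,.058]))
E
```

```text
[ 0.5408 -0.3743  0.2206] [ 44.07  89.98 -46.09] 2.2 [-0.71687123 -1.07031915  0.73383151]
cap [513. 176.] 11965 top 0.0127 mean [ 0.8032 -0.3703] circ 0.8077 -0.3747 d 0.1788
cap [280. 199.] 2858 top 0.0926 mean [ 0.5412 -0.3732] circ 0.5411 -0.3744 d 0.0547
[[0.0, -0.295, 0.955, -0.143], [1.0, 0.001, 0.0, 0.0], [-0.001, 0.955, 0.295, -0.076], [0.0, 0.0, 0.0, 1.0]] [0.1626, 0.0002, -0.0003, -0.0027]
```

View pics/w1.png

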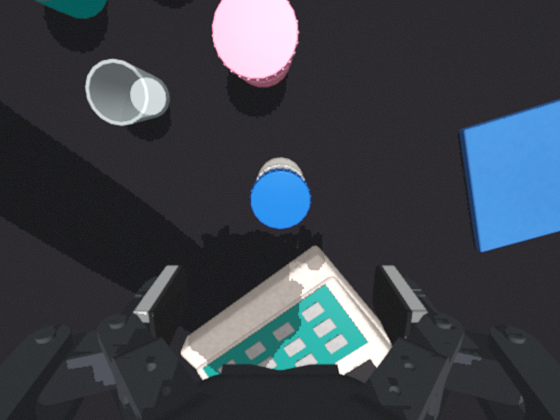

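The wrist view shows the jar_l cap at (280,199), between the open fingers and clear of the device. It agrees with the top camera, so I descend and close.

Request:
apply_moves(
  commands=[
    [0.05, 0, 0, 0, 1],
    [0.1, 0, 0, 0, 1],
    [0.145, 0, 0, 0, 1],
    [0.162, 0, 0, 0, 1],
    [0.162, 0, 0, 0, 1],
    [0.162, 0, 0, 0, -1],
    [0.162, 0, 0, 0, -1],
    [0.162, 0, 0, 0, -1],
    [0.162, 0, 0, 0, -1],
    [0.162, 0, 0, 0, -1],
    [0.162, 0, 0, 0, -1],
    [0.162, 0, 0, 0, -1],
  ],
  newtons=40,
)

```text
time: 3.45
ee_pos: [0.5417, -0.3751, 0.0613]
tcp_rot: [51.3, 89.8, -38.9]
wrist_force: [-0.7, -0.2, 7.2]
opening: 0.0521
```

Request:
apply_moves(
  commands=[
    [-0.02, 0, 0, 0, -1],
    [-0.05, 0, 0, 0, -1],
    [-0.1, 0, 0, 0, -1],
    [-0.14, 0, 0, 0, -1],
    [-0.14, 0, 0, 0, -1],
    [-0.14, 0, 0, 0, -1],
  ],
)

```text
time: 4.05
ee_pos: [0.5418, -0.3751, 0.2029]
tcp_rot: [53.5, 89.6, -36.7]
wrist_force: [0.3, -0.2, -2.7]
opening: 0.0522
```

```bash
python3 - <<'E'
from h import *
o,c,W=wrist("w2"); print(np.round(o["ee_pos"],4),o["opening"],o["wrist_force"]); print(np.array(shift(o,[.633,.172,.20])))
E
```

```text
[ 0.5418 -0.3751  0.2029] 0.05216734499459671 [ 0.29605435 -0.24019926 -2.68190196]
[ 0.0011  0.0896 -0.5474 -0.0027]
```

View pics/w2.png

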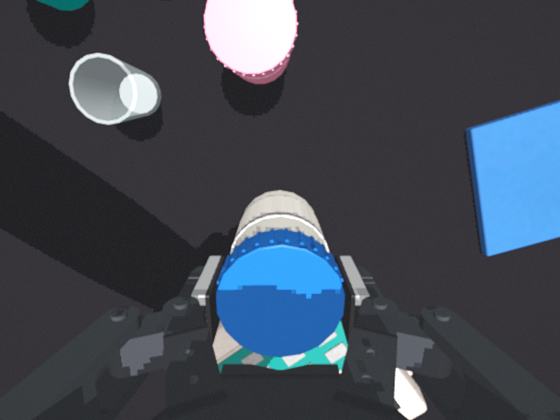

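Jar_l is held upright, with its cap between the pads at (280,300). I carry it to above well_l.

Request:
apply_moves(
  commands=[
    [0, 0.09, -0.547, 0, -1],
    [0, 0.09, -0.547, 0, -1],
    [0, 0.09, -0.547, 0, -1],
    [0, 0.09, -0.547, 0, -1],
    [0, 0.09, -0.547, 0, -1],
    [0, 0.09, -0.547, 0, -1],
    [0, 0.09, -0.547, 0, -1],
    [0, 0.09, -0.547, 0, -1],
    [0, 0.09, -0.547, 0, -1],
    [0, 0.09, -0.547, 0, -1],
    [0, 0.09, -0.547, 0, -1],
    [0, 0.09, -0.547, 0, -1],
  ],
)

```text
time: 5.3
ee_pos: [0.6322, 0.1772, 0.197]
tcp_rot: [-0.3, 89.9, -90.2]
wrist_force: [0.2, -0.0, -1.3]
opening: 0.0519
```

```bash
cat >> h.py <<'E'
def rims(c,W):
    "well mouths: blobs of low points inside the carrier; block-top grey has z about .03"
    x,y,z=W[...,0],W[...,1],W[...,2]
    for ce,a,P in blobs((c["depth"]>0)&(z<.022)&(z>.003)&(x>.585)&(x<.68)&(y>-.14)&(y<.225),W,300):
        f=P[P[:,2]<.012]
        for n,Q in (("all",P),("floor",f)):
            (cx,cy),r=cv2.minEnclosingCircle(Q[:,:2].astype(np.float32)); print("well",n,np.round(ce),a,round(cx,4),round(cy,4),"d",round(2*r,4),"zfloor",round(np.percentile(Q[:,2],10),4))
E
python3 - <<'E'
from h import *
o,c,W=wrist("w3"); print(np.round(o["ee_pos"],4),o["opening"],o["time"]); print(np.array(shift(o,[.633,.172,.20])))
rims(c,W)
E
```

```text
[0.6322 0.1772 0.197 ] 0.05191448739836203 5.3
[-0.003   0.0008  0.0052  0.0022]
well all [274. 182.] 1431 0.6278 0.171 d 0.0613 zfloor 0.0074
well floor [274. 182.] 1431 0.6278 0.1712 d 0.0612 zfloor 0.0074
```

View pics/w3.png

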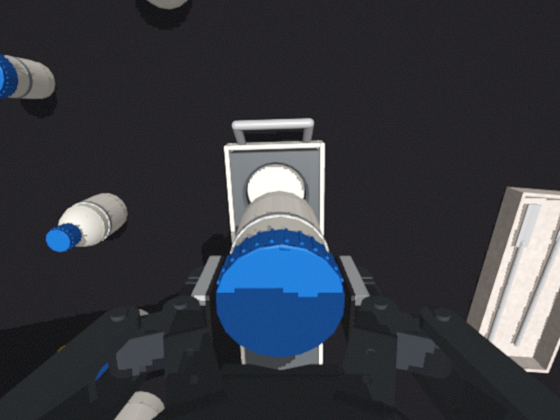

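Well_l shows at (274,185), just ahead of the held jar. The wrist estimate is x≈0.628, y≈0.172, so I correct and lower onto that.

Request:
apply_moves(
  commands=[
    [0, -0.004, 0.005, 0, -1],
    [0.03, -0.004, 0.005, 0, -1],
    [0.07, -0.004, 0.005, 0, -1],
    [0.09, -0.004, 0.005, 0, -1],
    [0.1, -0.004, 0.005, 0, -1],
    [0.108, -0.004, 0.005, 0, -1],
    [0.116, -0.004, 0.005, 0, -1],
    [0.122, -0.004, 0.005, 0, -1],
    [0.126, -0.004, 0.005, 0, -1],
    [0.127, -0.004, 0.005, 0, -1],
    [0.127, -0.004, 0.005, 0, -1],
  ],
)

```text
time: 6.45
ee_pos: [0.6282, 0.17, 0.0704]
tcp_rot: [4.8, 89.8, -85.1]
wrist_force: [0.2, -0.1, -1.1]
opening: 0.0519
```

```bash
python3 - <<'E'
from h import *
from workcell import bot,cams
o=bot.get_obs(); print(np.round(o["ee_pos"],4),o["opening"],o["time"],o["wrist_force"])
c=cams.camera("scene"); cv2.imwrite("pics/s1.png",cv2.resize(c["frame"][110:300,230:420],(760,760))[80:680])
E
```

```text
[0.6282 0.17   0.0704] 0.051936439798461846 6.45 [ 0.18744453 -0.05923541 -1.09167471]
```

View pics/s1.png

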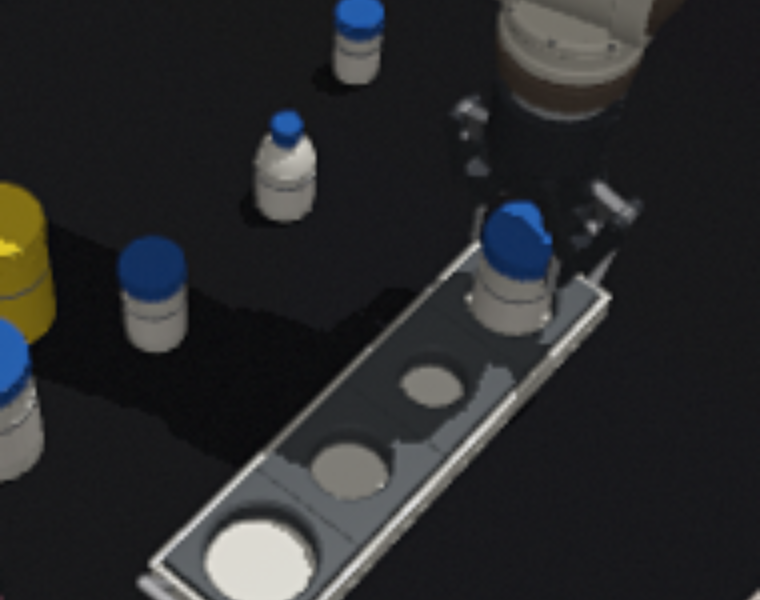

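Jar_l is inside its well in the scene crop, at about (515,270). I lower the last millimetre, open, and lift clear.

Request:
apply_moves(
  commands=[
    [0.001, 0, 0, 0, -1],
    [0.001, 0, 0, 0, -1],
    [0.001, 0, 0, 0, 0.6],
    [0.001, 0, 0, 0, 1],
    [0.001, 0, 0, 0, 1],
    [0.001, 0, 0, 0, 1],
    [-0.02, 0, 0, 0, 1],
    [-0.06, 0, 0, 0, 1],
    [-0.1, 0, 0, 0, 1],
    [-0.15, 0, 0, 0, 1],
    [-0.15, 0, 0, 0, 1],
  ],
)

```text
time: 7.6
ee_pos: [0.63, 0.171, 0.2287]
tcp_rot: [88.5, 89.4, -1.4]
wrist_force: [0.6, 0.4, 0.5]
opening: 0.0851
```

```bash
python3 - <<'E'
from h import *
o,c,W=wrist("w4"); print(np.round(o["ee_pos"],4),o["opening"],o["time"]); caps(c,W); rims(c,W); print(np.array(shift(o,[.444,-.139,.22])))
E
```

```text
[0.63   0.171  0.2287] 0.08510717837004327 7.6
cap [18. 71.] 1565 top 0.0645 mean [0.3983 0.2796] circ 0.3937 0.2801 d 0.0379
cap [275. 198.] 2734 top 0.1006 mean [0.6278 0.1725] circ 0.6276 0.1721 d 0.053
cap [ 82. 220.] 597 top 0.0864 mean [0.4434 0.1463] circ 0.4415 0.1458 d 0.0228
well all [297. 192.] 370 0.6357 0.0901 d 0.2674 zfloor 0.0042
well floor [297. 192.] 370 0.6285 0.2146 d 0.086 zfloor 0.0036
well all [277. 165.] 366 0.6277 0.1714 d 0.0613 zfloor 0.0076
well floor [277. 165.] 366 0.6278 0.1715 d 0.0612 zfloor 0.0075
well all [278. 253.] 905 0.6307 0.0838 d 0.0441 zfloor 0.0076
well floor [278. 253.] 905 0.6308 0.0811 d 0.0428 zfloor 0.0075
well all [280. 316.] 1017 0.6335 -0.004 d 0.0518 zfloor 0.0077
well floor [280. 316.] 1017 0.6335 -0.0084 d 0.0505 zfloor 0.0076
well all [282. 361.] 596 0.6372 -0.0919 d 0.066 zfloor 0.0077
well floor [282. 361.] 596 0.6372 -0.0919 d 0.066 zfloor 0.0077
[ 0.0068 -0.1866  0.3097  0.0016]
```

View pics/w4.png

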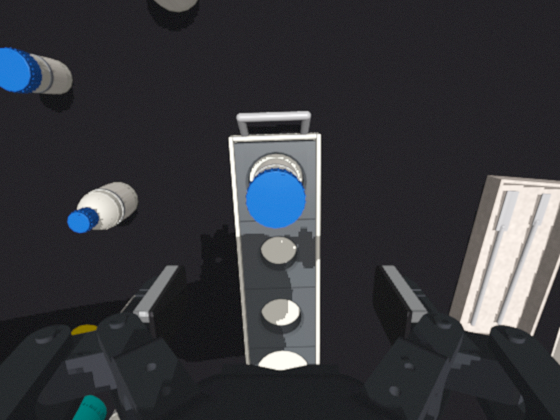

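Jar_l stands seated: cap top at 0.1006 and centre within 1 mm of the well, seen at (275,198). Next is jar_xl.

Request:
apply_moves(
  commands=[
    [0.007, -0.186, 0.31, 0, 1],
    [0.007, -0.186, 0.31, 0, 1],
    [0.007, -0.186, 0.31, 0, 1],
    [0.007, -0.186, 0.31, 0, 1],
    [0.007, -0.186, 0.31, 0, 1],
    [0.007, -0.186, 0.31, 0, 1],
    [0.007, -0.186, 0.31, 0, 1],
    [0.007, -0.186, 0.31, 0, 1],
    [0.007, -0.186, 0.31, 0, 1],
    [0.007, -0.186, 0.31, 0, 1],
  ],
)

```text
time: 8.65
ee_pos: [0.4444, -0.1389, 0.2164]
tcp_rot: [83.4, 89.6, -6.5]
wrist_force: [-0.0, -0.0, 1.0]
opening: 0.0852
```

```bash
python3 - <<'E'
from h import *
o,c,W=wrist("w5"); print(np.round(o["ee_pos"],4),o["opening"],o["time"]); caps(c,W); print(np.array(shift(o,[.444,-.139,.068])))
E
```

```text
[ 0.4444 -0.1389  0.2164] 0.08518598192414188 8.65
cap [289.  35.] 1808 top 0.0786 mean [ 0.4525 -0.0069] circ 0.4548 -0.0009 d 0.0456
cap [278. 204.] 4424 top 0.1066 mean [ 0.444  -0.1379] circ 0.444 -0.1394 d 0.0636
cap [540. 325.] 1835 top 0.0126 mean [ 0.7827 -0.3296] circ 0.6695 -0.2567 d 0.4035
[ 1.484e-01 -1.400e-03 -1.000e-04  1.300e-03]
```

Request:
apply_moves(
  commands=[
    [0.05, 0, 0, 0, 1],
    [0.1, 0, 0, 0, 1],
    [0.135, 0, 0, 0, 1],
    [0.148, -0.001, 0, 0, 1],
    [0.148, -0.001, 0, 0, 1],
    [0.148, -0.001, 0, 0, -1],
    [0.148, -0.001, 0, 0, -1],
    [0.148, -0.001, 0, 0, -1],
    [0.148, -0.001, 0, 0, -1],
    [0.148, -0.001, 0, 0, -1],
    [0.148, -0.001, 0, 0, -1],
  ],
)

```text
time: 9.8
ee_pos: [0.4459, -0.139, 0.071]
tcp_rot: [79.9, 89.4, -10.0]
wrist_force: [-1.4, -0.3, 7.1]
opening: 0.0612
```

Request:
apply_moves(
  commands=[
    [-0.02, 0, 0, 0, -1],
    [-0.05, 0, 0, 0, -1],
    [-0.1, 0, 0, 0, -1],
    [-0.14, 0, 0, 0, -1],
    [-0.14, 0, 0, 0, -1],
    [-0.14, 0, 0, 0, -1],
  ],
)

```text
time: 10.4
ee_pos: [0.4451, -0.139, 0.2123]
tcp_rot: [78.8, 89.2, -11.1]
wrist_force: [-0.1, 1.4, -2.9]
opening: 0.0608
```

```bash
python3 - <<'E'
from h import *
from workcell import bot
o=bot.get_obs(); print(np.round(o["ee_pos"],4),o["opening"],o["time"],o["wrist_force"]); print(np.array(shift(o,[.636,-.089,.21])))
E
```

```text
[ 0.4451 -0.139   0.2123] 0.06076974461084925 10.4 [-0.10843514  1.41947471 -2.91713167]
[ 0.0047  0.1909 -0.0496  0.0021]
```

Request:
apply_moves(
  commands=[
    [0, 0.191, -0.05, 0, -1],
    [0, 0.191, -0.05, 0, -1],
    [0, 0.191, -0.05, 0, -1],
    [0, 0.191, -0.05, 0, -1],
    [0, 0.191, -0.05, 0, -1],
    [0, 0.191, -0.05, 0, -1],
    [0, 0.191, -0.05, 0, -1],
    [0, 0.191, -0.05, 0, -1],
  ],
)

```text
time: 11.2
ee_pos: [0.6351, -0.089, 0.2155]
tcp_rot: [78.6, 89.2, -11.3]
wrist_force: [-0.7, -1.6, -1.9]
opening: 0.0607
```

```bash
python3 - <<'E'
from h import *
o,c,W=wrist("w6"); print(np.round(o["ee_pos"],4),o["opening"],o["time"],o["wrist_force"]); rims(c,W); print(np.array(shift(o,[.636,-.089,.080])))
E
```

```text
[ 0.6351 -0.089   0.2155] 0.06065816184508104 11.2 [-0.72330869 -1.58984095 -1.89396541]
well all [272.  10.] 869 0.6306 0.0848 d 0.044 zfloor 0.0071
well floor [272.  10.] 869 0.6306 0.085 d 0.0442 zfloor 0.0071
well all [275.  98.] 2234 0.6335 -0.0022 d 0.0522 zfloor 0.0072
well floor [275.  98.] 2234 0.6335 -0.0022 d 0.0522 zfloor 0.0072
well all [279. 172.] 1825 0.6363 -0.0893 d 0.0703 zfloor 0.0074
well floor [279. 172.] 1825 0.6364 -0.0891 d 0.0701 zfloor 0.0074
[ 0.1355 -0.001  -0.0004  0.0015]
```

View pics/w6.png

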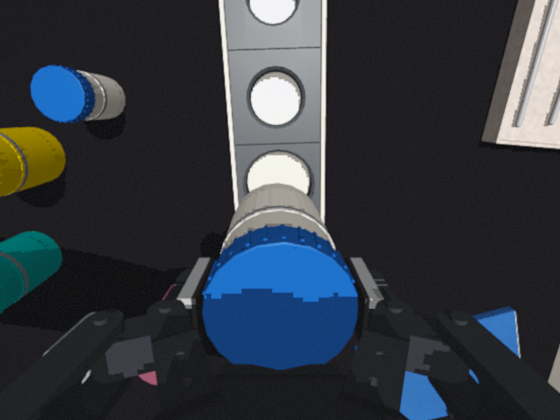

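Well_xl at (279,175) lines up with the jar, so I lower it.

Request:
apply_moves(
  commands=[
    [0, 0, 0, 0, -1],
    [0.04, 0, 0, 0, -1],
    [0.08, 0, 0, 0, -1],
    [0.1, -0.001, 0, 0, -1],
    [0.11, -0.001, 0, 0, -1],
    [0.118, -0.001, 0, 0, -1],
    [0.125, -0.001, 0, 0, -1],
    [0.131, -0.001, 0, 0, -1],
    [0.135, -0.001, 0, 0, -1],
    [0.136, -0.001, 0, 0, -1],
    [0.136, -0.001, 0, 0, -1],
  ],
)

```text
time: 12.35
ee_pos: [0.6363, -0.0894, 0.08]
tcp_rot: [78.7, 89.1, -11.2]
wrist_force: [-0.1, 0.4, -2.3]
opening: 0.0608
```

Request:
apply_moves(
  commands=[
    [0.001, 0, 0, 0, -1],
    [0.001, 0, 0, 0, -1],
    [0.001, 0, 0, 0, 0.6],
    [0.001, 0, 0, 0, 1],
    [0.001, 0, 0, 0, 1],
    [0.001, 0, 0, 0, 1],
    [-0.02, 0, 0, 0, 1],
    [-0.06, 0, 0, 0, 1],
    [-0.1, 0, 0, 0, 1],
    [-0.14, 0, 0, 0, 1],
    [-0.14, 0, 0, 0, 1],
  ],
)

```text
time: 13.45
ee_pos: [0.6357, -0.0892, 0.2267]
tcp_rot: [80.0, 88.6, -9.9]
wrist_force: [0.3, -0.1, -0.5]
opening: 0.0856
```

```bash
python3 - <<'E'
from h import *
o,c,W=wrist("w7"); print(np.round(o["ee_pos"],4),o["opening"],o["time"]); caps(c,W); print(np.array(shift(o,[.4545,-.001,.20])))
E
```

```text
[ 0.6357 -0.0892  0.2267] 0.08563616518346581 13.45
cap [66. 94.] 2739 top 0.0786 mean [ 0.4565 -0.0009] circ 0.4553 -0.0011 d 0.0459
cap [275. 204.] 4223 top 0.1146 mean [ 0.635  -0.0885] circ 0.6351 -0.0897 d 0.0628
cap [481. 317.] 1271 top 0.0127 mean [ 0.9074 -0.2748] circ 0.8175 -0.183 d 0.333
cap [370. 352.] 1321 top 0.0129 mean [ 0.7604 -0.3228] circ 0.7078 -0.2272 d 0.3326
[ 0.022  -0.1817 -0.0886  0.0016]
```

Jar_xl is seated, with its cap top at 0.1146. Next is jar_m.

Request:
apply_moves(
  commands=[
    [0.02, -0.182, -0.089, 0, 1],
    [0.02, -0.182, -0.089, 0, 1],
    [0.02, -0.182, -0.089, 0, 1],
    [0.02, -0.182, -0.089, 0, 1],
    [0.02, -0.182, -0.089, 0, 1],
    [0.02, -0.182, -0.089, 0, 1],
    [0.02, -0.182, -0.089, 0, 1],
    [0.02, -0.182, -0.089, 0, 1],
  ],
)

```text
time: 14.3
ee_pos: [0.4546, -0.0009, 0.1991]
tcp_rot: [79.3, 88.8, -10.7]
wrist_force: [-0.1, -0.4, 0.1]
opening: 0.0857
```

```bash
python3 - <<'E'
from h import *
o,c,W=wrist("w8"); print(np.round(o["ee_pos"],4),o["tcp_rot"],o["time"]); caps(c,W); print(np.array(shift(o,[.4545,-.001,.045])))
E
```

```text
[ 0.4546 -0.0009  0.1991] [ 79.28206818  88.82629801 -10.67011339] 14.3
cap [276. 204.] 765 top 0.0785 mean [ 0.453  -0.0044] circ 0.4549 -0.001 d 0.0454
cap [486. 303.] 3332 top 0.1144 mean [ 0.6321 -0.081 ] circ 0.5867 -0.0457 d 0.1927
[ 0.1541 -0.0032 -0.0005  0.0009]
```

Request:
apply_moves(
  commands=[
    [0.05, -0.001, 0, 0, 1],
    [0.1, -0.002, 0, 0, 1],
    [0.14, -0.003, 0, 0, 1],
    [0.154, -0.003, 0, 0, 1],
    [0.154, -0.003, 0, 0, 1],
    [0.154, -0.003, 0, 0, -1],
    [0.154, -0.003, 0, 0, -1],
    [0.154, -0.003, 0, 0, -1],
    [0.154, -0.003, 0, 0, -1],
    [0.154, -0.003, 0, 0, -1],
    [0.154, -0.003, 0, 0, -1],
    [0.154, -0.003, 0, 0, -1],
  ],
)

```text
time: 15.55
ee_pos: [0.4558, -0.0015, 0.0471]
tcp_rot: [80.6, 88.7, -9.3]
wrist_force: [-0.7, 0.1, 5.9]
opening: 0.0433
```

Request:
apply_moves(
  commands=[
    [-0.02, 0, 0, 0, -1],
    [-0.05, 0, 0, 0, -1],
    [-0.1, 0, 0, 0, -1],
    [-0.15, 0, 0, 0, -1],
    [-0.15, 0, 0, 0, -1],
    [-0.15, 0, 0, 0, -1],
  ],
)

```text
time: 16.15
ee_pos: [0.4531, -0.0009, 0.199]
tcp_rot: [81.9, 88.4, -8.0]
wrist_force: [-1.1, -0.6, -2.3]
opening: 0.0426
```

```bash
python3 - <<'E'
from h import *
from workcell import bot
o=bot.get_obs(); print(np.round(o["ee_pos"],4),o["opening"],o["time"],o["wrist_force"]); print(np.array(shift(o,[.634,-.002,.20])))
E
```

```text
[ 0.4531 -0.0009  0.199 ] 0.04261718522085114 16.15 [-1.06015495 -0.59314231 -2.32381103]
[0.0038 0.1808 0.0013 0.0009]
```

Request:
apply_moves(
  commands=[
    [0.004, 0.181, 0.001, 0, -1],
    [0.004, 0.181, 0.001, 0, -1],
    [0.004, 0.181, 0.001, 0, -1],
    [0.004, 0.181, 0.001, 0, -1],
    [0.004, 0.181, 0.001, 0, -1],
    [0.004, 0.181, 0.001, 0, -1],
    [0.004, 0.181, 0.001, 0, -1],
    [0.004, 0.181, 0.001, 0, -1],
  ],
)

```text
time: 16.95
ee_pos: [0.6333, -0.0017, 0.2004]
tcp_rot: [82.1, 88.4, -7.9]
wrist_force: [0.2, 0.2, -0.7]
opening: 0.0428
```

```bash
python3 - <<'E'
from h import *
o,c,W=wrist("w9"); print(np.round(o["ee_pos"],4),o["opening"],o["tcp_rot"],o["time"],o["wrist_force"]); rims(c,W); caps(c,W);print(np.array(shift(o,[.634,-.002,.056])))
E
```

```text
[ 0.6333 -0.0017  0.2004] 0.04279790881715729 [82.06896891 88.42000834 -7.88108964] 16.95 [ 0.17934402  0.16214261 -0.72599193]
well all [269.  17.] 384 0.6279 0.1685 d 0.0604 zfloor 0.0075
well floor [269.  17.] 384 0.6279 0.1686 d 0.0605 zfloor 0.0073
well all [271.  98.] 1767 0.6305 0.0848 d 0.0444 zfloor 0.0073
well floor [271.  98.] 1767 0.6306 0.0849 d 0.0443 zfloor 0.0072
well all [275. 186.] 1739 0.6336 -0.0025 d 0.0522 zfloor 0.0074
well floor [275. 186.] 1739 0.6336 -0.0027 d 0.052 zfloor 0.0073
cap [14. 11.] 603 top 0.0856 mean [0.4479 0.1408] circ 0.4452 0.1414 d 0.0191
cap [280. 296.] 9220 top 0.2317 mean [0.6329 0.0015] circ 0.6336 -0.0006 d 0.0461
cap [409. 405.] 867 top 0.0127 mean [ 0.8091 -0.2948] circ 0.7528 -0.1633 d 0.3953
[ 0.1444 -0.0033 -0.0003  0.0009]
```

View pics/w9.png

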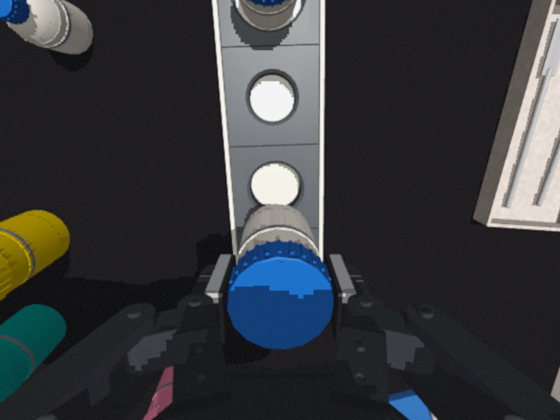

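Well_m at (275,186) is directly under the held jar_m, so I lower it.

Request:
apply_moves(
  commands=[
    [0, 0, 0.001, 0, -1],
    [0.04, -0.001, 0.001, 0, -1],
    [0.085, -0.002, 0.001, 0, -1],
    [0.105, -0.003, 0.001, 0, -1],
    [0.115, -0.003, 0.001, 0, -1],
    [0.124, -0.003, 0.001, 0, -1],
    [0.132, -0.003, 0.001, 0, -1],
    [0.139, -0.003, 0.001, 0, -1],
    [0.143, -0.003, 0.001, 0, -1],
    [0.145, -0.003, 0.001, 0, -1],
    [0.145, -0.003, 0.001, 0, -1],
  ],
)

```text
time: 18.1
ee_pos: [0.6345, -0.0033, 0.0556]
tcp_rot: [82.0, 88.4, -7.9]
wrist_force: [0.6, 0.5, -1.3]
opening: 0.0428
```

Request:
apply_moves(
  commands=[
    [0.001, 0, 0, 0, -1],
    [0.001, 0, 0, 0, -1],
    [0.001, 0, 0, 0, 0.4],
    [0.001, 0, 0, 0, 1],
    [0.001, 0, 0, 0, 1],
    [0.001, 0, 0, 0, 1],
    [-0.02, 0, 0, 0, 1],
    [-0.06, 0, 0, 0, 1],
    [-0.1, 0, 0, 0, 1],
    [-0.15, 0, 0, 0, 1],
    [-0.15, 0, 0, 0, 1],
  ],
)

```text
time: 19.2
ee_pos: [0.6323, -0.0027, 0.2136]
tcp_rot: [84.3, 87.8, -5.7]
wrist_force: [0.1, 0.1, -0.3]
opening: 0.0853
```

```bash
python3 - <<'E'
from h import *
o,c,W=wrist("w10"); print(np.round(o["ee_pos"],4),o["opening"],o["time"],o["tcp_rot"]); caps(c,W); print(np.array(shift(o,[.393,.2795,.20])))
E
```

```text
[ 0.6323 -0.0027  0.2136] 0.08525093905967546 19.2 [84.27501838 87.78253248 -5.67472417]
cap [19. 11.] 830 top 0.0863 mean [0.4448 0.1419] circ 0.4435 0.1431 d 0.021
cap [276. 198.] 1941 top 0.0867 mean [ 0.6339 -0.0013] circ 0.6342 -0.0016 d 0.0448
cap [278. 299.] 3873 top 0.1145 mean [ 0.6349 -0.0873] circ 0.6352 -0.0895 d 0.0638
cap [463. 407.] 981 top 0.0131 mean [ 0.886  -0.3085] circ 0.8136 -0.1841 d 0.4394
[ 0.0033 -0.2394 -0.2824  0.001 ]
```

Jar_m is seated, with its cap top at 0.0867. Last is jar_s.

Request:
apply_moves(
  commands=[
    [0.003, -0.239, -0.282, 0, 1],
    [0.003, -0.239, -0.282, 0, 1],
    [0.003, -0.239, -0.282, 0, 1],
    [0.003, -0.239, -0.282, 0, 1],
    [0.003, -0.239, -0.282, 0, 1],
    [0.003, -0.239, -0.282, 0, 1],
    [0.003, -0.239, -0.282, 0, 1],
    [0.003, -0.239, -0.282, 0, 1],
    [0.003, -0.239, -0.282, 0, 1],
    [0.003, -0.239, -0.282, 0, 1],
    [0.003, -0.239, -0.282, 0, 1],
  ],
)

```text
time: 20.35
ee_pos: [0.3933, 0.2783, 0.197]
tcp_rot: [82.6, 88.0, -7.4]
wrist_force: [0.9, 0.4, -0.2]
opening: 0.0853
```

```bash
python3 - <<'E'
from h import *
o,c,W=wrist("w11"); print(np.round(o["ee_pos"],4),o["opening"],o["time"],o["tcp_rot"]); caps(c,W); print(np.array(shift(o,[.393,.2795,.034])))
E
```

```text
[0.3933 0.2783 0.197 ] 0.08531868927791374 20.35 [82.5930338  88.02361383 -7.40777478]
cap [451.  90.] 426 top 0.1007 mean [0.52  0.367] circ 0.5275 0.369 d 0.0253
cap [516. 304.] 940 top 0.0977 mean [0.6125 0.1846] circ 0.5558 0.2223 d 0.2313
[ 1.629e-01 -5.900e-03 -1.900e-03  1.000e-04]
```

View pics/w11.png

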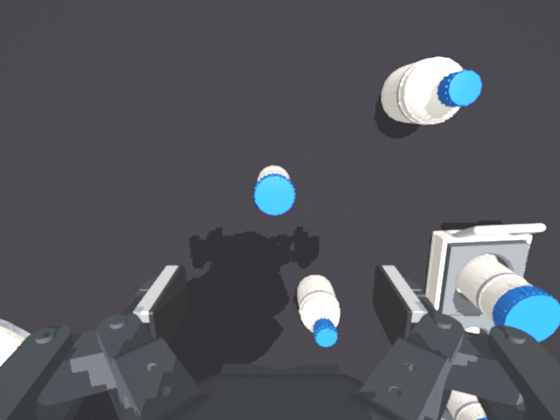

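```bash
python3 - <<'E'
from h import *
o,c,W=wrist("w11b")
for ce,a,P in blobs((c["depth"]>0)&(W[...,2]>.055)&(W[...,2]<.075)&(abs(W[...,0]-.393)<.05)&(abs(W[...,1]-.28)<.05),W,100):
    (x,y),r=cv2.minEnclosingCircle(P[:,:2].astype(np.float32)); print(np.round(ce),a,np.round((P.min(0)+P.max(0))/2,4),x,y,2*r)
E
```

```text
[273. 194.] 1291 [0.3928 0.2811 0.0607] 0.39274418354034424 0.2806764841079712 0.037601836025714874
```

The jar_s cap is at (273,194), measured at (0.393, 0.280). Both bottles stand well clear, so I descend and grip.

Request:
apply_moves(
  commands=[
    [0.05, -0.002, -0.002, 0, 1],
    [0.1, -0.004, -0.002, 0, 1],
    [0.145, -0.005, -0.002, 0, 1],
    [0.162, -0.006, -0.002, 0, 1],
    [0.162, -0.006, -0.002, 0, 1],
    [0.162, -0.006, -0.002, 0, -1],
    [0.162, -0.006, -0.002, 0, -1],
    [0.162, -0.006, -0.002, 0, -1],
    [0.162, -0.006, -0.002, 0, -1],
    [0.162, -0.006, -0.002, 0, -1],
    [0.162, -0.006, -0.002, 0, -1],
    [0.162, -0.006, -0.002, 0, -1],
  ],
)

```text
time: 21.65
ee_pos: [0.3938, 0.2801, 0.0366]
tcp_rot: [85.6, 87.9, -4.4]
wrist_force: [-0.9, -0.6, 4.6]
opening: 0.0344
```

Request:
apply_moves(
  commands=[
    [-0.02, 0, 0, 0, -1],
    [-0.05, 0, 0, 0, -1],
    [-0.1, 0, 0, 0, -1],
    [-0.15, 0, 0, 0, -1],
    [-0.15, 0, 0, 0, -1],
    [-0.15, 0, 0, 0, -1],
  ],
)

```text
time: 22.25
ee_pos: [0.3889, 0.281, 0.1882]
tcp_rot: [88.7, 87.8, -1.3]
wrist_force: [0.1, -0.3, -1.0]
opening: 0.0347
```

```bash
python3 - <<'E'
from h import *
from workcell import bot
o=bot.get_obs(); print(np.round(o["ee_pos"],4),o["opening"],o["time"],o["wrist_force"],o["tcp_rot"]); print(np.array(shift(o,[.631,.0845,.20])))
E
```

```text
[0.3889 0.281  0.1882] 0.03474188240745756 22.25 [ 0.05930392 -0.3243414  -1.01679805] [88.73681597 87.75676941 -1.29581244]
[-0.0021  0.2425  0.1964 -0.0006]
```

Request:
apply_moves(
  commands=[
    [-0.002, 0.242, 0.196, 0, -1],
    [-0.002, 0.242, 0.196, 0, -1],
    [-0.002, 0.242, 0.196, 0, -1],
    [-0.002, 0.242, 0.196, 0, -1],
    [-0.002, 0.242, 0.196, 0, -1],
    [-0.002, 0.242, 0.196, 0, -1],
    [-0.002, 0.242, 0.196, 0, -1],
    [-0.002, 0.242, 0.196, 0, -1],
    [-0.002, 0.242, 0.196, 0, -1],
    [-0.002, 0.242, 0.196, 0, -1],
  ],
)

```text
time: 23.25
ee_pos: [0.6295, 0.086, 0.1997]
tcp_rot: [88.9, 87.8, -1.1]
wrist_force: [-0.6, 0.4, -0.6]
opening: 0.0349
```

```bash
python3 - <<'E'
from h import *
o,c,W=wrist("w12"); print(np.round(o["ee_pos"],4),o["opening"],o["tcp_rot"],o["time"],o["wrist_force"]); rims(c,W); caps(c,W);print(np.array(shift(o,[.631,.0845,.045])))
E
```

```text
[0.6295 0.086  0.1997] 0.03489310815076871 [88.89930144 87.79234895 -1.05904592] 23.25 [-0.5858144   0.37808107 -0.58392559]
well all [274. 189.] 1352 0.6307 0.0843 d 0.0443 zfloor 0.0074
well floor [274. 189.] 1352 0.6307 0.0839 d 0.044 zfloor 0.0074
cap [271.  97.] 4230 top 0.1005 mean [0.6275 0.1708] circ 0.6279 0.1708 d 0.0535
cap [ 33. 132.] 986 top 0.0864 mean [0.4434 0.1458] circ 0.4423 0.1457 d 0.0222
cap [280. 291.] 5977 top 0.2274 mean [0.629  0.0894] circ 0.6292 0.088 d 0.0373
cap [281. 363.] 388 top 0.1068 mean [ 0.6351 -0.0592] circ 0.6375 0.0149 d 0.165
[ 0.1547 -0.0045  0.0013  0.0007]
```

View pics/w12.png

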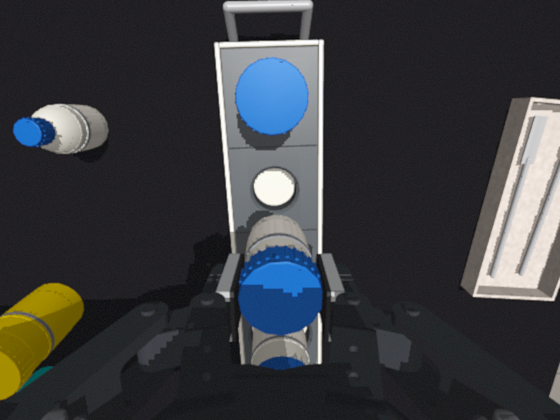

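Well_s at (274,188) is just ahead of the held jar_s. I correct about 3 mm sideways and lower it.

Request:
apply_moves(
  commands=[
    [0, 0.001, 0.003, 0, -1],
    [0.04, 0, 0.003, 0, -1],
    [0.085, -0.002, 0.003, 0, -1],
    [0.11, -0.003, 0.003, 0, -1],
    [0.123, -0.004, 0.003, 0, -1],
    [0.132, -0.004, 0.003, 0, -1],
    [0.14, -0.004, 0.003, 0, -1],
    [0.147, -0.004, 0.003, 0, -1],
    [0.152, -0.004, 0.003, 0, -1],
    [0.154, -0.004, 0.003, 0, -1],
    [0.154, -0.004, 0.003, 0, -1],
  ],
)

```text
time: 24.4
ee_pos: [0.6317, 0.0829, 0.0461]
tcp_rot: [88.9, 87.8, -1.0]
wrist_force: [0.2, -0.5, -0.2]
opening: 0.0345
```

Request:
apply_moves(
  commands=[
    [0.001, 0, 0, 0, -1],
    [0.001, 0, 0, 0, -1],
    [0.001, 0, 0, 0, 0.2],
    [0.001, 0, 0, 0, 1],
    [0.001, 0, 0, 0, 1],
    [0.001, 0, 0, 0, 1],
    [-0.02, 0, 0, 0, 1],
    [-0.06, 0, 0, 0, 1],
    [-0.1, 0, 0, 0, 1],
    [-0.15, 0, 0, 0, 1],
    [-0.15, 0, 0, 0, 1],
  ],
)

```text
time: 25.5
ee_pos: [0.6279, 0.0833, 0.204]
tcp_rot: [90.9, 87.1, 0.9]
wrist_force: [-0.5, 0.2, -0.3]
opening: 0.0855
```

```bash
python3 - <<'E'
from h import *
from workcell import bot,cams
o,c,W=wrist("w13"); print(np.round(o["ee_pos"],4),o["opening"],o["time"],o["wrist_force"]); caps(c,W)
print("top"); c=cams.camera("top"); cv2.imwrite("pics/top9.png",c["frame"]); caps2=[]
W=cloud(c); hsv=cv2.cvtColor(c["frame"],cv2.COLOR_BGR2HSV)
for ce,a,P in blobs((hsv[...,0]>95)&(hsv[...,0]<125)&(hsv[...,1]>130)&(c["depth"]>0),W,40): print(np.round(ce),a,np.round(P.mean(0),4),round(np.percentile(P[:,2],80),4))
s=cams.camera("scene"); cv2.imwrite("pics/s9.png",cv2.resize(s["frame"][110:300,230:420],(760,760))[80:680])
E
```

```text
[0.6279 0.0833 0.204 ] 0.08548403020368614 25.5 [-0.54482379  0.15774811 -0.28028024]
cap [271.  95.] 3901 top 0.1006 mean [0.6272 0.1697] circ 0.6275 0.1709 d 0.0537
cap [ 35. 128.] 969 top 0.0864 mean [0.4433 0.1458] circ 0.442 0.1454 d 0.0227
cap [275. 197.] 1284 top 0.0726 mean [0.6307 0.0852] circ 0.6309 0.0842 d 0.0368
cap [279. 288.] 1749 top 0.0866 mean [6.339e-01 1.000e-04] circ 0.6342 -0.0012 d 0.0447
cap [282. 361.] 682 top 0.1116 mean [ 0.6351 -0.0566] circ 0.6388 0.0135 d 0.164
top
[427.  54.] 5456 [ 0.8575 -0.3583  0.0111] 0.0125
[319. 140.] 751 [ 0.6348 -0.0897  0.1109] 0.1144
[277. 145.] 342 [ 0.6333 -0.0027  0.0846] 0.0865
[241. 148.] 79 [0.629  0.0719 0.0846] 0.0722
```

View pics/s9.png

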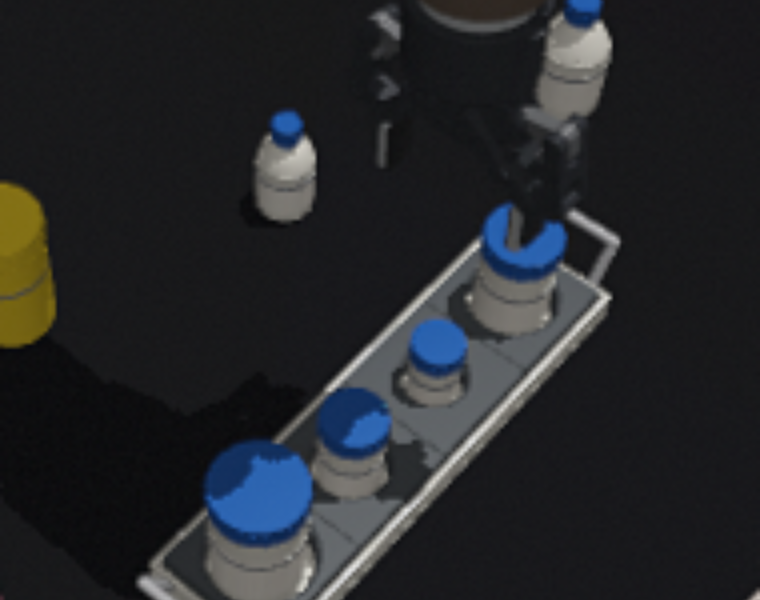

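All four jars stand upright in their wells in the scene crop: l at (520,270), s at (437,360), m at (352,440) and xl at (260,520). Both bottles still stand in their original places, and the gripper is open and clear above, so I hand in.

```bash
python3 -c "
from workcell import bot
print(bot.job_done()); print(bot.get_obs()['time'])"
```

```text
the job is handed in; nothing more can be done
None
the job is handed in; nothing more can be done
```

All four wide-mouth jars are standing upright in the wells for their sizes, and I handed the job in at about 26 s of the 88 s allowed. I lowered each jar to within about 1 mm of the well floor before opening the gripper.

| Jar | Cap top measured (m) | Cap top expected when seated (m) | Cap centre from well axis |
|---|---|---|---|
| jar_s | 0.073 | 0.072 | under 1 mm |
| jar_m | 0.087 | 0.086 | about 1 mm |
| jar_l | 0.101 | 0.100 | about 1 mm |
| jar_xl | 0.1145 | 0.114 | about 1–2 mm |

- **Bottles:** the last scene picture shows both bottles upright in their places. The smaller one measured within about 2 mm of its start. I judged the larger one by picture only.
- **Robot:** the gripper was open and clear above the carrier, with wrist force about zero.
- **Checks that were incomplete:** in the last top view the arm hid jar_l, most of jar_s and the bottles. For those jars I relied on the wrist camera, and for the bottles on the wrist and scene cameras.
- **Tool tilt:** the tool drifted to nearly 3° off vertical over the run. No jar showed any visible lean.

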